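# Clamp the tile on the indexing sled and hold the index plunger out

### The arm

A 6-joint arm with a two-finger parallel gripper is mounted at the origin on the work surface. World frame = base frame: x ahead of the robot, y to its left, z up, the work surface at z = 0. Lengths are in mm, angles in rad, forces in N, time in s.
With the tool pointing down it reaches from about 400 to 925 mm from the base axis. Payload 3.4 kg.
Tool frame: the origin (TCP) lies midway between the tips of the shut fingers; the grasp point (between the pads) lies 19 mm behind it (arm.grasp_offset is the distance from the TCP to the grasp point, in mm); z points along the fingers, y is the line along which they close (so a half turn about z gives the same grasp; the last joint's range is limited). The gripper opens to 85 mm and grips with 20 to 120 N. Pads are 22 mm wide; open, the fingers measure 114 mm over their backs; the gripper's body (76 mm by 85 mm) begins 54 mm behind the grasp point. The pads swing forward as they close: fully open they stand 13 mm farther back than shut.
Start: joints at [-1.202, 0.307, 1.506, -0, 1.328, -0.073], TCP at [246.349, -519.561, 231.305] pointing down, gripper open.
Joint ranges: [-3.12, 3.12], [-1.05, 2.28], [0.14, 2.33], [-1.42, 4.57], [0.1, 2.73], [-2.68, 2.68]. Speed limits (rad/s): [2.57, 2.57, 3.14, 3.14, 3.14, 3.14].

### API

Orientations are given as a 3x3 rotation matrix whose columns are the frame's x, y, z axes.
In Python, from cell import arm gives the robot as it stands. Calls block until the motion is done:
- arm.move_to(position, orientation): joint-space move of the TCP to a pose.
- arm.move_linear(position, orientation=None, feed=150): straight line of the TCP; orientation=None keeps the orientation; feed is the mean speed in mm/s.
- arm.movej(angles): joint-space move.
- arm.ungrasp() and arm.gripper_close(f_grip=None): open the fingers fully, or close them until they stop; f_grip is the grip in N (None keeps the last).
- arm.dwell(seconds).
- arm.ik(position, orientation): joint angles nearest the present ones, or None.
- arm.camera(name): name is "scene" or "top"; returns a dict with "img" (480x640x3 uint8, red, green, blue), "fx", "fy", "cx", "cy" (pixels), "k1" (the pictures are not rectified: a ray, as slopes to the right and down, at radius r is drawn at 1 + k1 r^2 times it, then the intrinsics apply), "view" (4x4, takes a point from world to camera coordinates). Camera axes: x right, y down, z forward; pixel columns grow to the right and rows downward; lengths in mm; the calibration is good to about 2 mm. A picture is of the moment at which its call begins. There is no depth.
A pose or a line that the arm cannot do raises arm.PlanningError and nothing moves.
- arm.sign_off(): hands the job in; it is judged then, once.
Readings, each from a call of its own:
- arm.get_time_s(): time.
- arm.get_q(): joint angles.
- arm.get_joint_vel(): joint speeds.
- arm.get_joint_efforts(): joint torques, N m.
- arm.get_ee_pos(): TCP position.
- arm.get_tool_rot(): TCP orientation.
- arm.get_force(): force on the tool from outside, world axes, zero at the start.
- arm.get_torque(): the same for the moment, N m.
- arm.get_finger_gap(): finger opening in mm.
- arm.get_gripper_force(): force on a finger pad.
Only numpy, scipy, OpenCV 4.12 (cv2) and the standard library are available. Lean on these libraries where they do the work, as an engineer would, in place of code of your own. Each camera call takes 0.05 s, during which the arm holds its last target. There are 200 camera calls.

### The job

Clamp the tile on the tile saw's sled: swing the toggle clamp's handle over and down until it goes past dead centre onto its stop and holds the tile by itself. Only then grip the knob of the index plunger, pull it straight up all the way so that its pin is clear of the hole in the index bar, and finish while still holding it there, so that I can slide the carriage to the next hole. Leave the carriage and the tile where they are and do not disturb the other things on the bench.

Things in the scene. Friction and masses are not known exactly. Their poses are not given: they have to be found in the camera images.
- fixture: tile saw with indexing sled, fixed: grey bed 235 x 340 mm, aluminium carriage on two shafts, saw head (195 mm high) at its -y end. Origin on the bench amid the bed; x away from the robot, y along the shafts, z up. Carriage: x -55 to 71, y -80 to 150, top z 50 mm; index bar on its -x edge; plunger at x -95, y 0. The clamp works in the plane x = 0, foot to -y, handle closing to +y
- tile: the glazed white tile, 100 x 100 x 12 mm, about 0.26 kg, lying loose in its nest on the carriage, against or a few mm off two low steel fences (8 mm high) and overhanging the carriage's -y end; origin: centre of its underside
- nest (a point): point on the carriage top under the middle of a tile pushed to within 2 mm of both fences
- clamp_handle (a joint): handle against bar, rad: 0 open (start), 2.01 dead centre, 2.12 closed on its stop. Closing, the handle swings 82 deg in the fixture's y-z plane, from near upright (5 deg to +y of it) over to +y and down to 3 deg above level; its root rises 17 mm. It takes 1 to 6 N at the end, most just before dead centre, then snaps onto the stop and stays; open it stays by friction
- clamp_bar (a joint): angle of the clamp bar, rad: 0 open (raised 42 degrees), about 0.69 closed on the tile (nearly level). The handle drives it
- handle_end (a point): free end of the handle, on its axis. The handle's last 70 mm is a round black rubber grip 19 mm thick, the rest a 9 mm steel rod
- handle_root (a point): the pin about which the handle turns on the clamp bar, 135 mm from handle_end
- spindle: the clamp's pressing screw at the front of the bar with a round rubber foot of 17 mm, which springs 1 to 2 mm and presses the tile with some 20 N when the clamp is closed; origin: centre of the foot's underside; z along the screw, upward when closed
- plunger (a joint): travel of the index plunger, m: 0 seated (pin 8 mm deep in the index bar's hole), 0.012 pulled fully up against its end; clear of the bar from 0.008. The spring pulls back with 6 N seated and 13 N fully pulled; it springs home when let go
- knob: the plunger's black knob, 30 mm across and 27 mm high, upright axis, moves up with the plunger and turns freely on it; origin: its middle, 109 mm above the bench when seated (top at 123 mm, underside at 96 mm); the space beside it is free down to the bracket's top at 72 mm (a 24 mm hexagon and a 16 mm sleeve stand below the knob)
- carriage (a joint): travel of the carriage along its shafts toward the fixture's -y, m: 0 at the start, locked there within 1 mm while the plunger is seated, free to slide (4 N) when it is pulled
- strip: loose cut strip of blue-glazed tile, 22 x 100 x 12 mm, lying on the bed's near edge; origin: centre of its underside
- wrench: loose open-ended steel wrench lying on the bench in front of the bed, about 160 mm long; origin: centre of its underside
- tile_stack: loose stack of five 100 mm tiles, 60 mm high; origin: centre of its underside
- hammer: loose double-ended tile-dressing hammer lying down, steel head 210 mm long and 30 mm thick, wooden handle 200 mm; origin: under the middle of the head
- bowl: loose blue bowl of tesserae, 130 mm across, 50 mm high; origin: centre of its underside
- square: loose try square lying flat, wooden stock 120 mm, steel blade 200 mm, 15 mm high; origin: on the table under the blade, 35 mm from the stock
- brush: loose hand brush lying down; origin: centre of its underside
- jar: loose glass jar with a steel lid, 68 mm across, 85 mm high; origin: centre of its underside

How it is judged:
By the outcome, as a careful person would: the job done as asked, in the order asked, and still so for the second after the job is handed in, while the arm keeps its last pose, push and grip.
It also fails if it takes over 54 s, if anything falls off the work surface, if the arm or the gripper's body presses on something with over 40 N, if the wrist force passes 120 N, or if a joint passes its speed limit or range.

## Working session

There is one attempt and no reset: what is moved stays moved. The work goes in short steps, each a Python script; the robot and the scene stay as the last script left them, time stands still between calls to the robot, and variables do not carry over. Pictures are saved under pics/ and viewed, at most 10 in all, crops included, and the job is handed in when it is done.

```bash
mkdir -p pics; ls
cat > h.py <<'E'
import numpy as np, cv2
from cell import arm
def shot(n,f):
    c=arm.camera(n); cv2.imwrite(f,c["img"][:,:,::-1]); np.savez(f[:-4]+'.npz',**{k:c[k] for k in c}); return c
def ray(c,u,v):
    K=np.array([[c["fx"],0,c["cx"]],[0,c["fy"],c["cy"]],[0,0,1.]])
    d=cv2.undistortPoints(np.array([[[u,v]]],float),K,np.array([float(c["k1"]),0,0,0]))[0,0]
    V=np.array(c["view"]);R=V[:3,:3];o=-R.T@V[:3,3]
    w=R.T@np.array([d[0],d[1],1]);return o,w/np.linalg.norm(w)
def onz(c,u,v,z):
    o,d=ray(c,u,v);return o+d*(z-o[2])/d[2]
def proj(c,p):
    V=np.array(c["view"]);q=V[:3,:3]@np.asarray(p,float)+V[:3,3];s=q[:2]/q[2];s=s*(1+float(c["k1"])*(s@s))
    return np.array([c["fx"]*s[0]+c["cx"],c["fy"]*s[1]+c["cy"]])
def two(r1,r2):
    (a,d),(b,e)=r1,r2
    t=np.linalg.lstsq(np.c_[d,-e],b-a,rcond=None)[0];p=a+d*t[0];q=b+e*t[1];return (p+q)/2,np.linalg.norm(p-q)
E
python3 - <<'E'
from h import *
for n in("scene","top"):
    c=shot(n,f"pics/{n}0.png");V=np.array(c["view"]);print(n,c["fx"],c["k1"],-V[:3,:3].T@V[:3,3],V[2,:3])
E
```

```text
cell.py
pics
scene 578.2676719861312 -0.11122657822730418 [1232.79478615 -131.89387503 1463.04855342] [-0.51449259  0.08651408 -0.85311939]
top 620.0028822645912 0.059375692670642875 [2.37328054e+02 1.01259776e+00 1.94735847e+03] [ 0.11593715 -0.01241686 -0.99317894]
```

View pics/scene0.png

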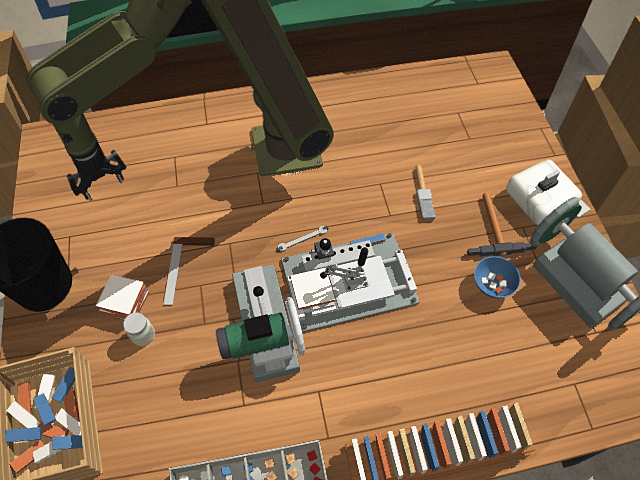

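View pics/top0.png

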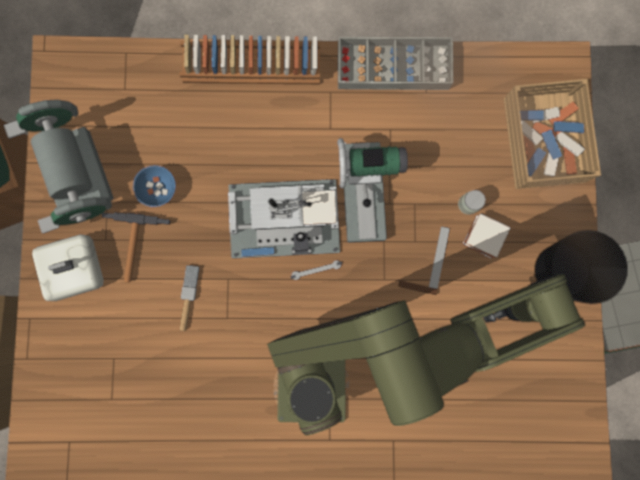

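The scene view shows the fixture around (330,280), with the knob near (325,243) and the handle near (362,257). In the top view the fixture is around (290,215). I'll zoom in on both.

Run:
```python
import cv2
a=cv2.imread('pics/scene0.png')[220:340,270:430];cv2.imwrite('pics/sc.png',cv2.resize(a,None,fx=5,fy=5,interpolation=cv2.INTER_CUBIC))
a=cv2.imread('pics/top0.png')[170:270,220:350];cv2.imwrite('pics/tc.png',cv2.resize(a,None,fx=6,fy=6,interpolation=cv2.INTER_CUBIC))
```

```text
(no output)
```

View pics/sc.png

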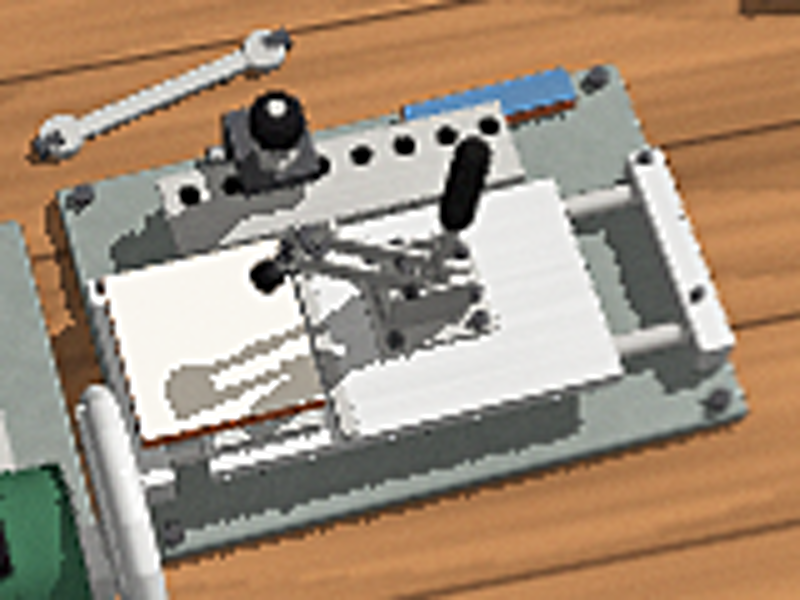

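View pics/tc.png

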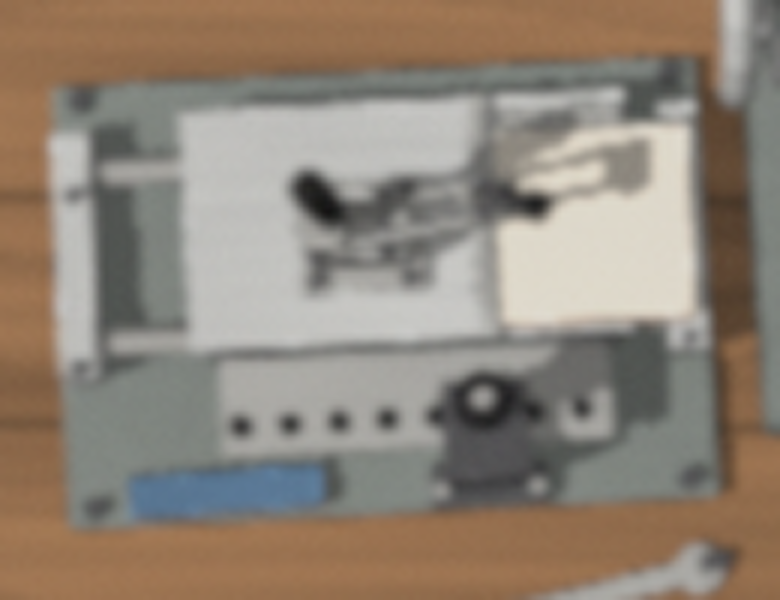

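Zoomed in, the scene crop shows the bed corners at about (60,190), (615,68), (745,410) and (165,555). It also shows the knob at (278,122) and the handle grip running from (455,220) to (477,145). In the top crop the knob is at (483,400) and the handle tip at (307,183). Next I'll triangulate these.

Run:
```python
from h import *
S=np.load('pics/scene0.npz');T=np.load('pics/top0.npz')
s=lambda p:ray(S,(p[0]+.5)/5-.5+270,(p[1]+.5)/5-.5+220)
t=lambda p:ray(T,(p[0]+.5)/6-.5+220,(p[1]+.5)/6-.5+170)
P={'c_near+y':((615,68),(70,525)),'c_near-y':((60,190),(720,492)),'c_far+y':((745,410),(55,88)),'c_far-y':((165,555),(695,60)),
'knob':((278,118),(483,400)),'hend':((477,145),(307,185)),'gripbase':((455,222),(335,220)),
'tile_n-y':((105,280),(697,318)),'tile_n+y':((295,245),(503,325)),'tile_f-y':((145,440),(692,125)),
'car_n+y':((553,180),(185,350)),'car_f+y':((620,378),(182,113)),'foot':((265,280),(540,205))}
for k,(a,b) in P.items():
    p,e=two(s(a),t(b));print(k,p.round(1),round(e,1))
```

```text
c_near+y [396.6 252.8  11.3] 2.6
c_near-y [415.2 -83.7  15.1] 1.0
c_far+y [626.8 264.7  15.2] 2.5
c_far-y [645.5 -67.8  11.7] 6.8
knob [451.1  37.2 115.3] 1.1
hend [541.8 119.3 211.3] 0.5
gripbase [539.1 112.3 128.5] 2.2
tile_n-y [500.7 -70.1  59.1] 0.8
tile_n+y [497.6  32.9  55.8] 8.1
tile_f-y [600.5 -66.6  62.8] 2.4
car_n+y [483.5 190.   50. ] 4.2
car_f+y [607.9 194.8  46.3] 2.1
foot [548.6   9.8 119.4] 0.3
```

```bash
cat >> h.py <<'E'
a=0.055;ex=np.array([np.cos(a),np.sin(a),0]);ey=np.array([-np.sin(a),np.cos(a),0]);k=np.array([0,0,1.])
O=np.array([546,42.6,0.])
W=lambda x,y,z:O+ex*x+ey*y+k*z
R1=np.c_[ey,ex,-k];R2=np.c_[-ex,ey,-k]
def best(p,R):
    c=[(abs(q[5]),i) for i,q in enumerate((arm.ik(p,R),arm.ik(p,R@np.diag([-1,-1,1])))) if q is not None]
    return R@np.diag([-1,-1,1]) if min(c)[1] else R
def corner(phi,s=110,off=9.5):
    f=(phi-5)/82;r=np.deg2rad(phi)
    return np.array([65+6*f+s*np.sin(r)-off*np.cos(r),75+17*f+s*np.cos(r)+off*np.sin(r)])
E
python3 - <<'E'
from h import *
def tcp(phi,**kw): y,z=corner(phi,**kw);return W(0,y-11,z)
p0=tcp(5,off=26);R=best(p0,R1);np.save('R1.npy',R)
arm.gripper_close(30)
arm.move_to(p0+[0,0,110],R);arm.move_linear(p0,feed=150)
arm.dwell(.2);print(arm.get_time_s(),arm.get_force(),arm.get_q().round(2) if hasattr(arm.get_q(),'round') else arm.get_q())
for phi in range(5,76,7):
    arm.move_linear(tcp(phi),feed=90)
    F=np.array(arm.get_force());print(phi,np.array(arm.get_ee_pos()).round(0),F.round(1))
    if np.linalg.norm(F)>20:break
print(arm.get_time_s());shot('scene','pics/s1.png')
c=shot('scene','pics/s1.png')['img'][180:340,230:430,::-1];cv2.imwrite('pics/s1c.png',cv2.resize(c,None,fx=3.7,fy=3.7,interpolation=2))
E
```

```text
4.3417 [-0.54547387  0.43308829  0.31355066] [ 0.07  0.31  1.62 -0.    1.21  0.01]
5 [543.  97. 186.] [-0.   0.  -0.1]
12 [542. 111. 186.] [-0.1  0.1  0.7]
19 [541. 125. 185.] [ 0.7 -0.6  0.3]
26 [541. 138. 182.] [-0.4  0.8  0. ]
33 [540. 151. 178.] [ 0.2 -0.5 -0.8]
40 [539. 163. 172.] [-0.1 -0.5 -0.2]
47 [538. 174. 165.] [-0.7  0.6 -0.1]
54 [538. 184. 157.] [-0.7 -0.9  0.6]
61 [538. 192. 148.] [ 1.7 -2.   2.3]
68 [538. 199. 138.] [ 1.  -2.   2.5]
75 [536. 206. 126.] [-0.1 -0.4 -0. ]
7.6417
```

View pics/s1c.png

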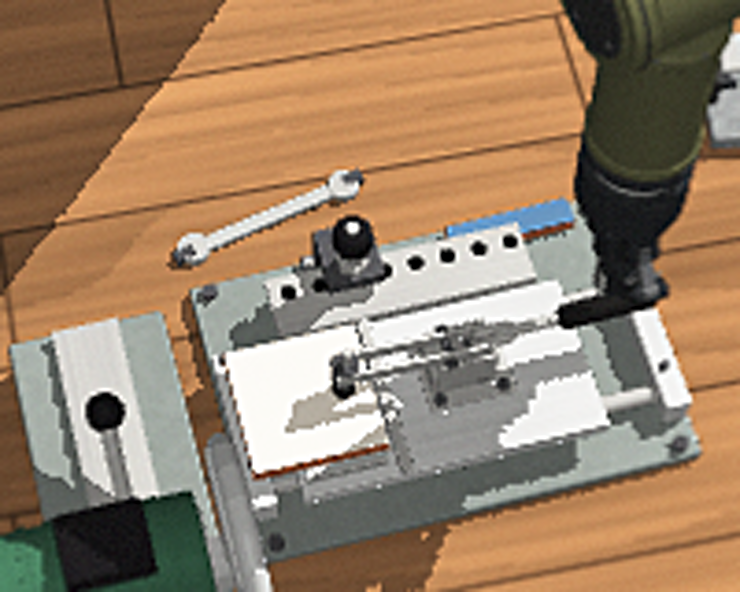

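The handle is being pushed over: the grip is at about (615,305) with the finger behind and on top of it, and the bar is nearly level. I'll carry on down to the stop with a force guard.

Run:
```python
from h import *
def tcp(phi,**kw): y,z=corner(phi,**kw);return W(0,y-11,z)
for phi in (79,82,85,87): 
    arm.move_linear(tcp(phi),feed=60);print(phi,arm.get_ee_pos()[2],np.array(arm.get_force()).round(1))
z0=tcp(87)
for d in range(2,19,2):
    arm.move_linear(z0-[0,0,d],feed=40);arm.dwell(.1);F=np.array(arm.get_force());print(d,arm.get_ee_pos()[2],F.round(1))
    if F[2]>14:break
arm.move_linear(z0+[0,0,90],feed=150)
print(arm.get_time_s())
for n,(x,y,X,Y) in {'scene':(180,230,340,430),'top':(160,210,270,350)}.items():
    c=shot(n,f'pics/{n}2.png')['img'][x:X,y:Y,::-1];cv2.imwrite(f'pics/{n}2c.png',cv2.resize(c,None,fx=3.7,fy=3.7,interpolation=2))
```

```text
79 120.17280352572459 [-0.5  0.4 -0.5]
82 115.26230861065325 [-0.5 -0.5  0.6]
85 110.19720825002564 [ 0.6 -0.   0.5]
87 106.99535936447406 [0.4 0.  0.8]
2 105.64086009724288 [-0.5  0.1  3.5]
4 104.2708093153084 [-2.9  0.4  8.9]
6 103.10133044997568 [-3.3 -0.4 14. ]
8 101.59940364740868 [-4.  -0.5 16.5]
10.9583
```

View pics/scene2c.png

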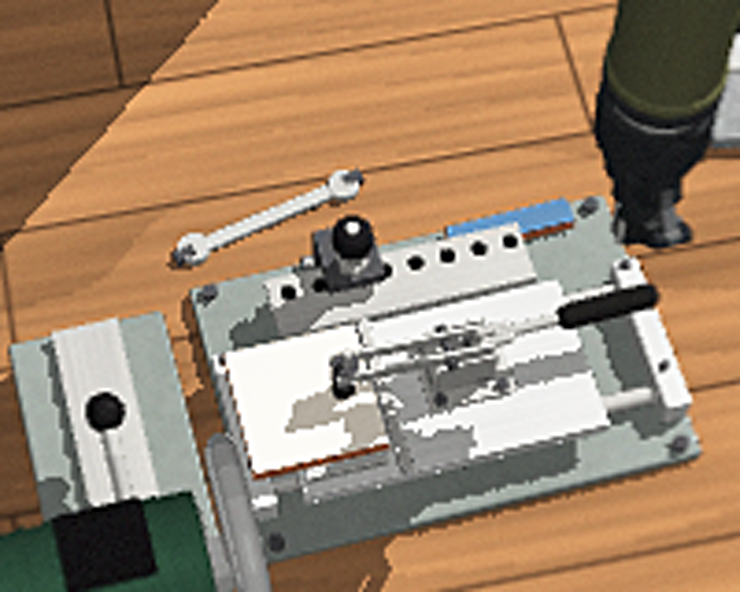

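The handle now lies almost level, with its grip running from (560,315) to (658,295), and it has stayed there with the arm withdrawn. The bar is level with its foot on the tile, and the tile and knob haven't moved. I'll check the handle against the closed geometry, then take the knob.

Run:
```python
from h import *
S=np.load('pics/scene2.npz')
for y,z in((136,95.4),(206,99)):print('closed pred crop px',((proj(S,W(0,y,z))-[230,180]+.5)*3.7).round(0))
for phi in(80,84):
  r=np.deg2rad(phi);print(phi,((proj(S,W(0,71+135*np.sin(r),90+135*np.cos(r)))-[230,180]+.5)*3.7).round(0))
p=W(-95,0,90);print(p);R=best(p,R2)
print('knob pred full px',proj(S,p+[0,0,19]))
arm.move_linear(np.array(arm.get_ee_pos())+[0,0,60],feed=200)
arm.ungrasp()
arm.move_to(p+[0,0,120],R);arm.move_linear(p+[0,0,50],feed=150)
arm.move_linear(p,feed=80);arm.dwell(.3)
F0=np.array(arm.get_force());print('pre',F0.round(1),arm.get_finger_gap(),arm.get_time_s())
if np.linalg.norm(F0)<6:
    arm.gripper_close(70);arm.dwell(.3)
    print('grip',arm.get_finger_gap(),arm.get_gripper_force(),np.array(arm.get_force()).round(1),arm.get_torque(),arm.get_ee_pos())
c=shot('scene','pics/s3.png')['img'][160:340,230:430,::-1];cv2.imwrite('pics/s3c.png',cv2.resize(c,None,fx=3.3,fy=3.3,interpolation=2))
```

```text
closed pred crop px [569. 318.]
closed pred crop px [661. 294.]
80 [661. 285.]
84 [661. 291.]
[451.14365128  37.37763387  90.        ]
knob pred full px [325.45810454 244.36496359]
pre [-0.9  0.1 -0.5] 85.39539353591853 15.125
grip 27.477751624179707 68.47140910103917 [-0.5 -4.7  4.9] [-0.85642806  0.12206849  0.00519283] [451.26194886  36.14478921  90.46636184]
```

View pics/s3c.png

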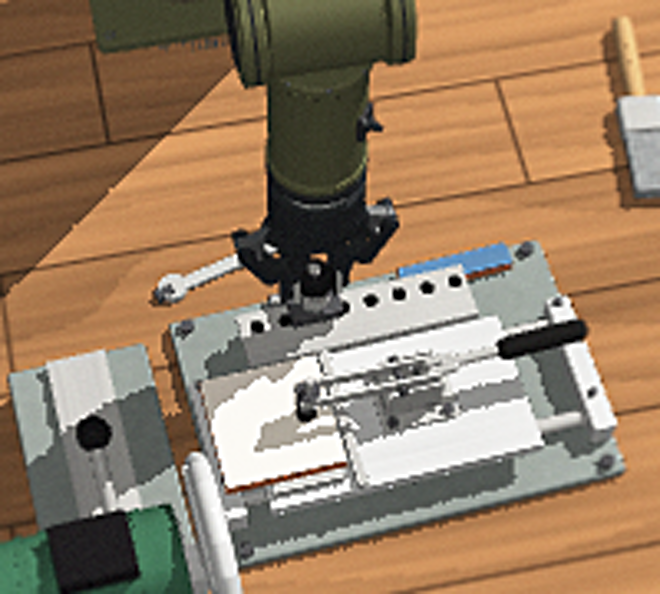

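The fingers straddle the knob at (315,285), and the clamp is still closed. The 27.5 mm gap and the upward force suggest the pads sit above the knob's widest part. I'll regrip a little lower with y corrected, then pull.

Run:
```python
from h import *
R=np.array(arm.get_tool_rot())
p=W(-95,0,90);R=best(p,R2);p[1]=35.8;p[2]=83.5
arm.ungrasp();arm.move_linear(p,feed=60);arm.dwell(.2);print('pre',np.array(arm.get_force()).round(1))
arm.gripper_close(80);arm.dwell(.3)
print('grip',arm.get_finger_gap(),arm.get_gripper_force(),np.array(arm.get_force()).round(1),arm.get_ee_pos())
z0=arm.get_ee_pos()[2]
for d in (3,6,8,10,11,12,13,14,15,16,17):
    arm.move_linear(p+[0,0,d],feed=30);arm.dwell(.1);F=np.array(arm.get_force());print(d,round(arm.get_ee_pos()[2]-z0,1),F.round(1),round(arm.get_finger_gap(),1))
    if F[2]<-24:break
print(arm.get_time_s())
c=shot('scene','pics/s4.png')['img'][160:340,230:430,::-1];cv2.imwrite('pics/s4c.png',cv2.resize(c,None,fx=3.3,fy=3.3,interpolation=2))
```

```text
pre [-0.8 -0.3  0.3]
grip 27.529502105080304 78.36882404051721 [-1.1  0.2  6. ] [451.211323    35.93000491  83.80126647]
3 2.2 [ 1.8  1.8 -9.2] 27.6
6 5.5 [  2.6   1.6 -10.7] 27.2
8 7.7 [  3.6   2.  -11.2] 27.4
10 9.6 [  3.3   3.4 -12.8] 27.4
11 10.7 [  2.7   2.4 -13. ] 27.8
12 11.7 [  2.7   4.2 -13.7] 27.4
13 12.3 [  3.8   3.5 -19.4] 27.0
14 12.4 [  5.3   3.5 -27.9] 27.5
20.7833
```

View pics/s4c.png

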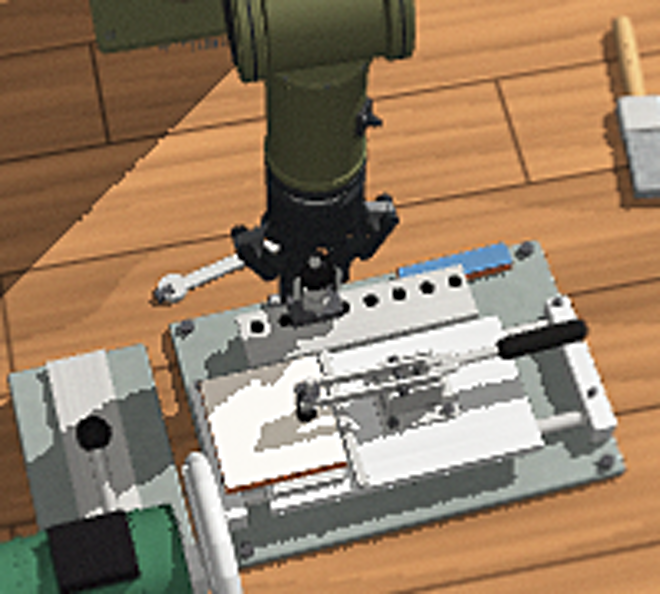

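The force rose along the spring curve to about 13.7 N, then climbed steeply at 12.3 mm, which is the end stop. The picture shows the clamp, carriage and tile unchanged and the knob held at (317,270). I'll ease the pull by 0.7 mm, check that it holds, and hand in.

Run:
```python
from h import *
p=W(-95,0,0);p[1]=35.8;p[2]=83.5+13.3
arm.move_linear(p,feed=20);arm.dwell(.8)
print(arm.get_ee_pos(),np.array(arm.get_force()).round(1),arm.get_finger_gap(),arm.get_time_s())
print(arm.sign_off())
```

```text
[450.95715787  35.83622592  96.18800222] [  3.8   3.7 -22.5] 26.883067254211674 21.8833
the job is handed in; nothing more can be done
None
```

The job is handed in at about 22 s: the clamp is closed on its stop and holding the tile by itself, and the arm is still holding the index plunger fully up, about 12 mm, against its end.

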